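# Set up the vacuum jig for a fingerboard blank

### The arm

A 7-joint arm with a two-finger parallel gripper is mounted at the origin on a cart in front of the work surface, level with it; the furniture and walls round the work are solid. World frame = base frame: x ahead of the robot, y to its left, z up, the work surface at z = 0. Lengths are in m, angles in rad, forces in N, time in s.
With the tool pointing down it reaches from about 0.425 to 0.925 m from the base axis. Payload 6.8 kg.
Tool frame: the origin (TCP) lies on the front face of the gripper's body, between the roots of the fingers; the fingertips stand 73 mm ahead of it and the grasp point (between the pads) lies 54 mm ahead of it (env.nose_length is the distance from the TCP to the fingertips, in m); z points along the fingers, y is the line along which they close (so a half turn about z gives the same grasp; the last joint's range is limited). The gripper opens to 85 mm and grips with 20 to 120 N. Pads are 22 mm wide; open, the fingers measure 114 mm over their backs; the gripper's body (76 mm by 85 mm) begins 54 mm behind the grasp point. The pads swing forward as they close: fully open they stand 13 mm farther back than shut.
Start: joints at [1.233, 0.477, 0.022, 1.555, -0.011, 1.109, -0.083], TCP at [0.154, -0.657, 0.304] pointing down, gripper open.
Joint ranges: [-2.96, 2.96], [-0.34, 2.1], [-1.41, 1.46], [0.24, 2.44], [-1.37, 4.51], [0.17, 1.92], [-2.96, 2.96]. Speed limits (rad/s): [2.39, 2.39, 3.14, 3.14, 3.14, 3.14, 3.14].

### API

Orientations are given as a unit quaternion [w, x, y, z].
In Python, from cell import env, kin, camera, calibration, job gives the robot as it stands. The module is installed in compiled form; this text tells all that it offers. Calls block until the motion is done:
- env.reach(position, orientation): joint-space move of the TCP to a pose.
- env.movel(position, velocity=0.15, rot=None, stop_force=None): straight line of the TCP; rot=None keeps the orientation; velocity is the mean speed in m/s. With stop_force (N) it stops when the force on the tool has changed by that much, and returns True; else False.
- env.goto_joints(angles): joint-space move.
- env.grip(opening, f_grip=None): finger opening in m; f_grip is the grip in N (None keeps the last); returns when the fingers have stopped.
- env.dwell(seconds).
- kin.inverse_kinematics(position, orientation): joint angles nearest the present ones, or None.
- env.get_state(): the state.
- camera(name): name is "scene" or "top" or "wrist"; returns (picture, depth): 480x640x3 uint8, blue, green, red; 480x640 float32, m along the optical axis (not along the pixel's ray), 0 where there is no reading.
- calibration(name): a dict with "fx", "fy", "cx", "cy" (pixels), "rvec" (rotation vector, rad) and "tvec" (3), from world to camera coordinates, as OpenCV has them. Camera axes: x right, y down, z forward; pixel columns grow to the right and rows downward; lengths in m; the calibration is good to about 2 mm. A picture is of the moment at which its call begins: read the wrist's pose just before it. calibration takes no time and is no camera call; for the wrist camera it gives the pose at the moment of the call.
A pose or a line that the arm cannot do raises env.PlanningError and nothing moves.
- job.job_done(): hands the job in; it is judged then, once.
The state is a dict: "time": time; "qpos": joint angles; "joint_velocities": joint speeds; "joint_torque": joint torques, N m; "tcp_pos": TCP position; "orientation": TCP orientation; "force": force on the tool from outside, world axes, zero at the start; "torque": the same for the moment, N m; "opening": finger opening in m; "gripper_force": force on a finger pad.
Only numpy, scipy, OpenCV 4.12 (cv2) and the standard library are available. Lean on these libraries where they do the work, as an engineer would, in place of code of your own. Each camera call takes 0.05 s, during which the arm holds its last target. There are 200 camera calls.

### The job

Get the vacuum jig ready and load it: put every vacuum pod on the bench into the seat whose pocket has its shape and size, pushed fully home, and screw the brass elbow further on, clockwise, until its outlet points straight at the hose clip, stopping there without running past it. Then lay the fingerboard blank flat along the row of pods so that it covers every one of them, and leave the shellac jar undisturbed.

Things in the scene. Friction and masses are not known exactly. Their poses are not given: they have to be found in the camera images.
- pod_big_round_mid (a point): vacuum pod, aluminium with a black rubber seal on top, straight-sided and round, 42 mm across, 42 mm tall, its lowest 4 mm necked in by 2 mm all round, 0.18 kg, heavy in the foot, loose, standing upright on the bench (absent in some starts); point at its centre, half-way up, z up
- seat_big_round_hole0 (a point): mouth of the pocket for the pod that is round, 42 mm across: pocket of that outline 3 mm larger overall, 10 mm deep, in an aluminium seat plate 60 x 70 x 14 mm fixed on the jig board; point at the middle of the pocket at the plate's top face (32 mm above the bench), axes as the jig's (x along the row of seats, away from the robot, towards the elbow; y across it). A seated pod stands 32 mm out of the plate, its top 64 mm above the bench
- pod_small_round_mid (a point): vacuum pod, aluminium with a black rubber seal on top, straight-sided and round, 34 mm across, 42 mm tall, its lowest 4 mm necked in by 2 mm all round, 0.18 kg, heavy in the foot, loose, standing upright on the bench (absent in some starts); point at its centre, half-way up, z up
- seat_small_round_hole0 (a point): mouth of the pocket for the pod that is round, 34 mm across: pocket of that outline 3 mm larger overall, 10 mm deep, in an aluminium seat plate 60 x 70 x 14 mm fixed on the jig board; point at the middle of the pocket at the plate's top face (32 mm above the bench), axes as the jig's (x along the row of seats, away from the robot, towards the elbow; y across it). A seated pod stands 32 mm out of the plate, its top 64 mm above the bench
- pod_square_mid (a point): vacuum pod, aluminium with a black rubber seal on top, straight-sided and square, 36 x 36 mm, 42 mm tall, its lowest 4 mm necked in by 2 mm all round, 0.18 kg, heavy in the foot, loose, standing upright on the bench (absent in some starts); point at its centre, half-way up, z up
- seat_square_hole0 (a point): mouth of the pocket for the pod that is square, 36 x 36 mm: pocket of that outline 3 mm larger overall, 10 mm deep, in an aluminium seat plate 60 x 70 x 14 mm fixed on the jig board; point at the middle of the pocket at the plate's top face (32 mm above the bench), axes as the jig's (x along the row of seats, away from the robot, towards the elbow; y across it). A seated pod stands 32 mm out of the plate, its top 64 mm above the bench
- pod_oblong_mid (a point): vacuum pod, aluminium with a black rubber seal on top, straight-sided and oblong, 46 mm (its x) by 30 mm (its y), 42 mm tall, its lowest 4 mm necked in by 2 mm all round, 0.18 kg, heavy in the foot, loose, standing upright on the bench (absent in some starts); point at its centre, half-way up, z up
- seat_oblong_hole0 (a point): mouth of the pocket for the pod that is oblong, 46 mm (its x) by 30 mm (its y): pocket of that outline 3 mm larger overall, 10 mm deep, in an aluminium seat plate 60 x 70 x 14 mm fixed on the jig board; point at the middle of the pocket at the plate's top face (32 mm above the bench), axes as the jig's (x along the row of seats, away from the robot, towards the elbow; y across it). A seated pod stands 32 mm out of the plate, its top 64 mm above the bench
- stub_axis (a point): point on the upright axis of the brass threaded stub near the far end of the jig board, at the height of the elbow's outlet (82 mm above the bench). The jig is a plywood board 340 x 84 x 18 mm fixed to the bench; the row of four seats, 62 mm apart, runs along it, the nearest seat's middle 85 mm from the stub; x, y axes as the jig's
- elbow_flats (a point): brass pipe elbow started on the stub: point on the stub's axis in the middle of its block, which has two upright spanner flats 30 mm apart (facing the elbow's y and -y), 30 mm long and 30 mm tall, from 69 to 99 mm above the bench; x points from the axis to the outlet, z up
- elbow_outlet (a point): middle of the elbow's round open outlet, 50 mm from the stub's axis, 82 mm above the bench; the outlet arm is 24 to 30 mm thick
- elbow (a joint): angle by which the elbow has been screwed on, rad; grows as it is turned clockwise seen from above, sinking 2 mm a turn; thread drag 0.10 N m, stays where it is left. At 0 the outlet points 3.55 rad anticlockwise of the jig's x axis. It is blocked at -0.25 (end of thread) and 5.3 (shoulder), so there is one place only where the outlet meets the clip
- clip_mark (a point): dark steel hose clip on a small post fixed to the bench behind the jig, an open-topped U 29 mm wide with its middle 82 mm above the bench, up to 97 mm tall, 88 mm from the stub's axis; point in the middle of the U; x points straight away from the stub's axis. It is the mark for the outlet
- blank_mid (a point): fingerboard blank, a flat board of dark wood 280 mm (x) by 60 mm (y) by 14 mm thick, 0.20 kg, loose, lying flat on top of the big rough block (220 x 340 mm, turned about 8 degrees) at the robot's right, 156 mm above the bench; point at its centre, half-way up
- shellac_jar_mid (a point): glass jar of shellac, 84 mm wide, 102 mm tall, a bystander; point at its centre, half-way up
- blank: the same blank; origin at the centre of its underside, x along its length

How it is judged:
On the way, in this order (a step that is already met when the one before it is completed fails the run):
1. every pod present is seated in its own pocket and the elbow's outlet points at the hose clip (either may be done first) (horizontal distance between pod_big_round_mid and seat_big_round_hole0 below 0.004 m and z of pod_big_round_mid in the frame of seat_big_round_hole0 between 0.008 and 0.014 m and angle between each of pod_big_round_mid, pod_small_round_mid, pod_square_mid, pod_oblong_mid's own z axis and vertical below 0.06 rad and horizontal distance between pod_small_round_mid and seat_small_round_hole0 below 0.004 m and z of pod_small_round_mid in the frame of seat_small_round_hole0 between 0.008 and 0.014 m and horizontal distance between pod_square_mid and seat_square_hole0 below 0.004 m and z of pod_square_mid in the frame of seat_square_hole0 between 0.008 and 0.014 m and horizontal distance between pod_oblong_mid and seat_oblong_hole0 below 0.004 m and z of pod_oblong_mid in the frame of seat_oblong_hole0 between 0.008 and 0.014 m and y of elbow_outlet in the frame of clip_mark between -0.006 and 0.006 m and x of elbow_outlet in the frame of clip_mark above -0.06 m), for 0.2 s.
2. the blank lies flat on the pods and covers all of them (x of pod_big_round_mid in the frame of blank_mid between -0.118 and 0.118 m and y of pod_big_round_mid in the frame of blank_mid between -0.011 and 0.011 m and x of pod_small_round_mid in the frame of blank_mid between -0.118 and 0.118 m and y of pod_small_round_mid in the frame of blank_mid between -0.011 and 0.011 m and x of pod_square_mid in the frame of blank_mid between -0.118 and 0.118 m and y of pod_square_mid in the frame of blank_mid between -0.011 and 0.011 m and x of pod_oblong_mid in the frame of blank_mid between -0.118 and 0.118 m and y of pod_oblong_mid in the frame of blank_mid between -0.011 and 0.011 m and height (world z) of blank_mid between 0.0675 and 0.0745 m and angle between blank_mid's own z axis and vertical below 0.05 rad), for 0.2 s.
At the end, for the whole second after the job is handed in: each pod upright, fully down in its own pocket (within 4 mm); outlet within 6 mm of the line from stub to clip, on the clip side; blank level (3 degrees) on the pods, each pod within 11 mm of its centre line and 118 mm of its middle lengthwise; all at rest, let go (all of step 1 and all of step 2 and velocity of joint elbow between -0.05 and 0.05 rad/s and linear speed of blank below 0.02 m/s); the robot touches nothing.
It fails at once if the elbow is run past the hose clip by more than about 20 degrees (y of elbow_outlet in the frame of clip_mark below -0.017 m and x of elbow_outlet in the frame of clip_mark above -0.083 m).
It fails at once if the shellac jar is shifted by more than 3 cm or tipped (distance of shellac_jar_mid from where it was at the start of the episode above 0.03 m or angle between shellac_jar_mid's own z axis and vertical above 0.3 rad).
Of pod_big_round, pod_small_round, pod_square, pod_oblong only 3 to 4 are there at a start; the rules pass over those that are not, and their reading is None.
At some moment in a run one of pod_big_round, pod_small_round, pod_square, pod_oblong may be knocked a few centimetres aside while the robot is not near it.
Once in a run the grip may slacken for a moment while it holds something.
It also fails if it takes over 208 s, if anything falls off the work surface, if the arm or the gripper's body presses on something with over 40 N, if the wrist force passes 120 N, or if a joint passes its speed limit or range.

## Working session

There is one attempt and no reset: what is moved stays moved. The work goes in short steps, each a Python script; the robot and the scene stay as the last script left them, time stands still between calls to the robot, and variables do not carry over. Pictures are saved under pics/ and viewed, at most 14 in all, crops included, and the job is handed in when it is done.

```bash
ls; mkdir -p pics
python3 - <<'E'
from cell import env,kin,camera,calibration,job
import cv2,numpy as np
for n in("scene","top"):
    p,d=camera(n); cv2.imwrite(f"pics/{n}0.png",p); np.save(f"pics/{n}0.npy",d)
    c=calibration(n); print(n,c, cv2.Rodrigues(np.array(c["rvec"]))[0].T@-np.array(c["tvec"]).ravel())
s=env.get_state(); print(s["time"],s["orientation"],s["opening"])
E
```

```text
pics
scene {'fx': 468.97459299680213, 'fy': 468.97459299680213, 'cx': 321.75381381198406, 'cy': 239.6397950401552, 'rvec': array([ 1.23987771, -2.2637433 ,  0.97317157]), 'tvec': array([0.28687692, 0.45614173, 0.67100486])} [0.00753816 0.33444137 0.79290814]
top {'fx': 511.8295483240574, 'fy': 511.8295483240574, 'cx': 311.93888872639974, 'cy': 243.47692926688035, 'rvec': array([ 2.17852375, -2.16507062,  0.10325156]), 'tvec': array([-0.04941885,  0.59393064,  1.22837009])} [ 0.47385421 -0.04725471  1.2795773 ]
0.1 [-8.11919275e-04  9.93408992e-01  1.14620641e-01 -1.56768588e-04] 0.0856266459912306
```

View pics/scene0.png

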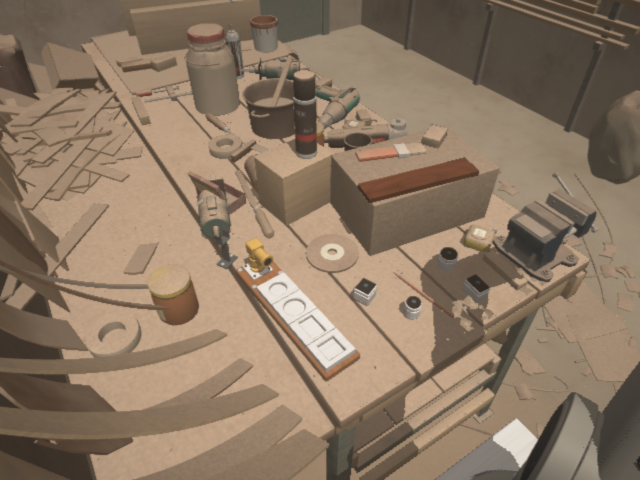

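View pics/top0.png

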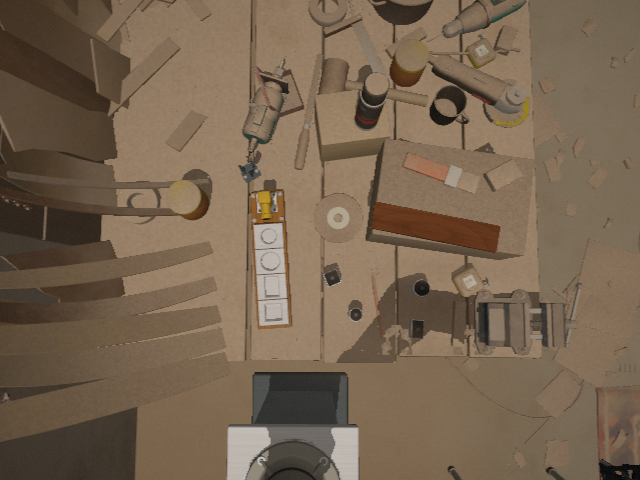

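```bash
cat > h.py <<'E'
from cell import env,kin,camera,calibration,job
import cv2,numpy as np
from scipy.spatial.transform import Rotation as R
def shot(n):
    c=calibration(n); p,d=camera(n); return p,d,c
def cloud(d,c):
    v,u=np.mgrid[:480,:640]
    P=np.stack([(u-c["cx"])/c["fx"]*d,(v-c["cy"])/c["fy"]*d,d],-1)
    M=cv2.Rodrigues(np.array(c["rvec"]))[0]
    W=(P-np.array(c["tvec"]).ravel())@M
    W[d<=0]=np.nan
    return W
def pix(u,v,z,c):
    M=cv2.Rodrigues(np.array(c["rvec"]))[0]; o=-M.T@np.array(c["tvec"]).ravel()
    r=M.T@np.array([(u-c["cx"])/c["fx"],(v-c["cy"])/c["fy"],1]); return o+r*(z-o[2])/r[2]
def proj(X,c):
    K=np.array([[c["fx"],0,c["cx"]],[0,c["fy"],c["cy"]],[0,0,1]])
    return cv2.projectPoints(np.atleast_2d(np.array(X,float)),np.array(c["rvec"]),np.array(c["tvec"]),K,None)[0][:,0]
def down(yaw):
    """tool down, closing line (tool y) at angle yaw from world x... tool y = (cos,sin)"""
    y=np.array([np.cos(yaw),np.sin(yaw),0]); z=np.array([0,0,-1.]); x=np.cross(y,z)
    q=R.from_matrix(np.stack([x,y,z],1)).as_quat(); return np.r_[q[3],q[:3]]
def blobs(W,lo,hi,xr,yr,mn=15):
    m=((W[...,2]>lo)&(W[...,2]<hi)&(W[...,0]>xr[0])&(W[...,0]<xr[1])&(W[...,1]>yr[0])&(W[...,1]<yr[1])).astype(np.uint8)
    n,l,s,ce=cv2.connectedComponentsWithStats(m,connectivity=4)
    for i in range(1,n):
        if s[i,4]<mn: continue
        q=W[l==i]; r=cv2.minAreaRect(q[:,:2].astype(np.float32)*1000)
        print("px",ce[i].round(),"n",s[i,4],"mean",q.mean(0).round(4),"rect c",np.round(r[0],1),"sz",np.round(r[1],1),"ang",round(r[2],1))
E
python3 - <<'E'
from h import *
c=calibration("top"); d=np.load("pics/top0.npy"); W=cloud(d,c); p=cv2.imread("pics/top0.png")
print("bench z",np.nanmedian(W[300:340,225:245,2]))
print("pods");blobs(W,.034,.05,(.2,.6),(-.45,.0))
print("plates");blobs(W,.027,.038,(.2,.7),(-.1,.15))
print("high jig");blobs(W,.06,.12,(.45,.75),(-.05,.15))
print("blank");blobs(W,.158,.18,(.3,.8),(-.6,-.1))
print("block");blobs(W,.142,.155,(.3,.8),(-.6,-.1),100)
print("jar");blobs(W,.08,.12,(.4,.7),(.15,.4))
cv2.imwrite("pics/c1.png",cv2.resize(p[155:335,235:300],None,fx=3.3,fy=3.3,interpolation=2))
a=cv2.resize(p[155:335,235:300],None,fx=3.3,fy=3.3,interpolation=2);b=cv2.resize(p[250:350,315:445],None,fx=4,fy=4,interpolation=2)
o=np.zeros((600,740,3),np.uint8);o[:a.shape[0],:a.shape[1]]=a;o[:400,215:735]=b;cv2.imwrite("pics/c1.png",o)
E
```

```text
bench z -0.0017423368540837988
pods
px [331. 278.] n 199 mean [ 0.5102 -0.093   0.0402] rect c [510.6 -93. ] sz [35.7 34.7] ang 23.1
px [421. 288.] n 219 mean [ 0.4878 -0.3091  0.0408] rect c [ 487.2 -310. ] sz [38.8 39.6] ang 84.2
px [355. 314.] n 142 mean [ 0.4228 -0.1502  0.0399] rect c [ 422.3 -149.4] sz [31.1 31.2] ang 0.5
px [417. 329.] n 222 mean [ 0.3892 -0.2975  0.0405] rect c [ 389.1 -297.7] sz [28.7 45.8] ang 84.4
plates
px [270. 272.] n 1750 mean [0.5233 0.0561 0.0311] rect c [520.   55.7] sz [246.2  70.4] ang 4.3
high jig
px [264. 204.] n 345 mean [0.6794 0.0667 0.0933] rect c [679.2  67.7] sz [65.4 30.1] ang 4.2
blank
px [442. 173.] n 1397 mean [ 0.7404 -0.3324  0.1667] rect c [ 744.6 -330.9] sz [172.7  50.5] ang 67.1
px [502. 175.] n 643 mean [ 0.7338 -0.4612  0.1756] rect c [ 739.  -467.3] sz [50.1 82.2] ang 27.8
px [435. 227.] n 3564 mean [ 0.6193 -0.314   0.1685] rect c [ 621.9 -317.2] sz [284.6  65.7] ang 79.2
block
px [432. 153.] n 101 mean [ 0.7883 -0.3149  0.1533] rect c [ 785.5 -312.5] sz [55.1 30.6] ang 84.0
px [457. 161.] n 115 mean [ 0.7711 -0.3716  0.1532] 
[... 618 characters left out ...]
z [39.  52.8] ang 82.1
px [445. 210.] n 120 mean [ 0.6591 -0.3418  0.153 ] rect c [ 662.1 -341. ] sz [50.4 27.1] ang 78.5
px [509. 241.] n 235 mean [ 0.5903 -0.4825  0.1529] rect c [ 595.3 -484.3] sz [49.7 69.5] ang 62.3
px [384. 234.] n 100 mean [ 0.6045 -0.2066  0.152 ] rect c [ 604.1 -211.1] sz [69.3 11.3] ang 78.8
jar
px [183. 203.] n 569 mean [0.6801 0.2558 0.0993] rect c [677.6 256.7] sz [44.7 80.1] ang 0.2
px [153. 212.] n 179 mean [0.6591 0.3257 0.1005] rect c [659.7 325.4] sz [20.7 47. ] ang 12.1
px [144. 263.] n 513 mean [0.5408 0.3405 0.1003] rect c [541.4 339.7] sz [44.5 67.2] ang 17.0
px [139. 313.] n 659 mean [0.4252 0.3489 0.0957] rect c [428.5 341.1] sz [128.2  47.3] ang 75.8
```

View pics/c1.png

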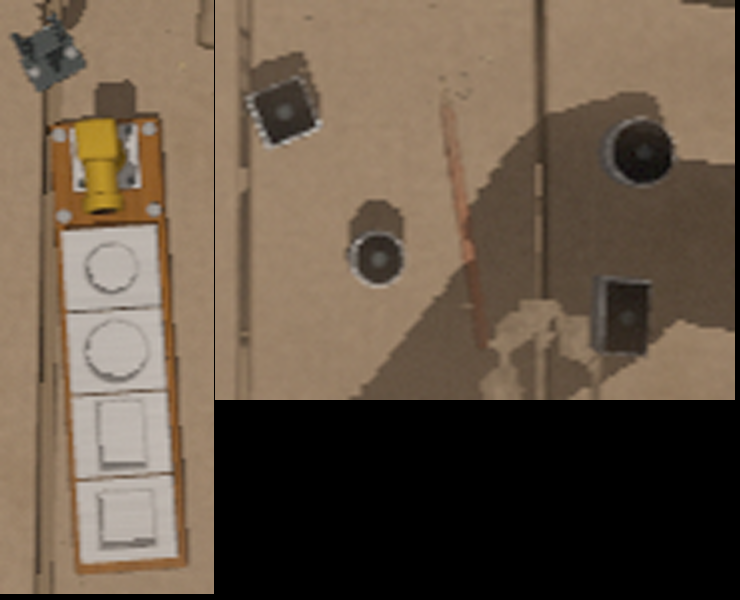

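Run:
```python
from h import *
c=calibration("wrist"); s=env.get_state(); M=cv2.Rodrigues(np.array(c["rvec"]))[0]
o=-M.T@np.array(c["tvec"]).ravel(); q=s["orientation"];T=R.from_quat(np.r_[q[1:],q[0]]).as_matrix()
print("cam in tool",T.T@(o-s["tcp_pos"]),"\n",T.T@M.T, c["fx"],c["cx"],c["cy"])
ct=calibration("top"); print("clip",pix(249.5,171.7,.09,ct))
j=np.deg2rad(4.3)
for yaw in (j+np.pi/2,j-np.pi/2):
  for P in ([.43,.049,.12],[.6975,.069,.14],[.6,.06,.36]):
    print(yaw,P,kin.inverse_kinematics(P,down(yaw)))
env.reach([.57,.055,.36],down(j-np.pi/2) if abs(1)else 0)
p,d,c=shot("wrist"); cv2.imwrite("pics/w1.png",p); np.save("pics/w1.npy",d); np.save("pics/w1c.npy",c,allow_pickle=True)
print(env.get_state()["qpos"],env.get_state()["time"])
```

```text
cam in tool [ 0.07963755  0.00067036 -0.06993104] 
 [[ 8.17989121e-04 -9.50452839e-01 -3.10867707e-01]
 [ 9.99999528e-01  9.40227664e-04 -2.43361777e-04]
 [ 5.23590309e-04 -3.10867361e-01  9.50453160e-01]] 394.55974510314377 324.32850931597017 242.0108861637281
clip [0.75807505 0.10304011 0.09      ]
1.6458454846306527 [0.43, 0.049, 0.12] [ 0.5714581   0.59448422 -1.00933229  2.21003802  0.7720159   0.7472559
  0.67572152]
1.6458454846306527 [0.6975, 0.069, 0.14] [ 0.34571744  0.84840567 -0.84312794  1.56288405  0.70000241  1.05439733
  0.95888934]
1.6458454846306527 [0.6, 0.06, 0.36] [ 0.52312783  0.48886715 -1.00786941  1.6193453   0.42839867  1.27325289
  1.08564286]
-1.4957471689591404 [0.43, 0.049, 0.12] [ 0.16740871  0.42616445 -0.49877819  2.23283272  0.38002996  0.56222746
 -2.11468729]
-1.4957471689591404 [0.6975, 0.069, 0.14] [ 0.10007252  0.72631726 -0.43158979  1.58208766  0.35879963  0.91268308
 -1.95275621]
-1.4957471689591404 [0.6, 0.06, 0.36] [ 0.33201108  0.39639627 -0.70841395  1.63110334  0.27129853  1.21507813
 -1.92912882]
[ 0.36688034  0.34329491 -0.7212934   1.70065749  0.24200929  1.18935633
 -1.91362647] 3.0583
```

View pics/w1.png

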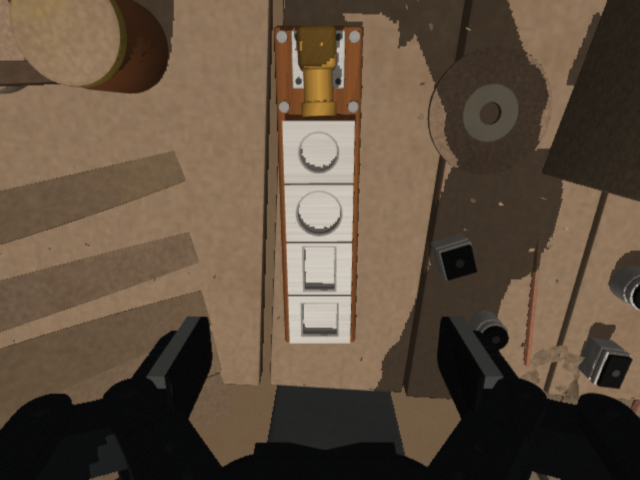

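Run:
```python
from h import *
c=np.load("pics/w1c.npy",allow_pickle=True).item(); d=np.load("pics/w1.npy"); W=cloud(d,c)
print("bench z",np.nanmedian(W[300:340,225:245,2]))
print("plates");blobs(W,.027,.038,(.2,.7),(-.1,.15),100)
print("elbow");blobs(W,.06,.12,(.45,.75),(-.05,.15),50)
print("pods");blobs(W,.034,.05,(.2,.6),(-.45,.0))
for q in((282,121),(354,121),(288,343),(350,343),(282.5,184),(353,184),(286,242),(352,242)): print(q,pix(*q,.032,c))
p=cv2.imread("pics/w1.png"); cv2.imwrite("pics/c2.png",cv2.resize(p[0:360,240:400],None,fx=1.66*1.0,fy=1.66,interpolation=2)) 
a=cv2.resize(p[110:350,270:370],None,fx=2.5,fy=2.5,interpolation=2)
b=cv2.resize(p[0:130,260:380],None,fx=4,fy=4,interpolation=2)
o=np.zeros((600,740,3),np.uint8);o[:,:250]=a;o[:520,255:735]=b;cv2.imwrite("pics/c2.png",o)
```

```text
bench z -0.0006473796844972835
plates
px [319. 226.] n 10031 mean [0.5335 0.0564 0.0317] rect c [518.3  55.2] sz [247.8  70.2] ang 4.4
px [449. 254.] n 238 mean [ 0.517  -0.0831  0.0346] rect c [513.7 -81.6] sz [24.1 47.4] ang 70.5
elbow
px [317.  69.] n 3105 mean [0.681  0.067  0.0954] rect c [679.1  67.2] sz [65.2 30.1] ang 5.2
pods
px [458. 261.] n 1090 mean [ 0.5119 -0.0919  0.0406] rect c [510.6 -93.5] sz [35.5 36.3] ang 23.5
px [635. 297.] n 218 mean [ 0.4845 -0.294   0.038 ] rect c [ 482.8 -295.4] sz [35.8 11.2] ang 17.5
px [497. 335.] n 464 mean [ 0.4275 -0.1515  0.0403] rect c [ 426.6 -153.3] sz [32.5 22.5] ang 49.0
px [613. 370.] n 981 mean [ 0.3911 -0.2961  0.04  ] rect c [ 389.2 -298.1] sz [29.3 45.6] ang 85.6
(282, 121) [0.63923008 0.09941052 0.032     ]
(354, 121) [0.64437913 0.03020201 0.032     ]
(288, 343) [0.39404213 0.0824332  0.032     ]
(350, 343) [0.39938551 0.01085265 0.032     ]
(282.5, 184) [0.57831995 0.09641306 0.032     ]
(353, 184) [0.58361764 0.02526596 0.032     ]
(286, 242) [0.51685183 0.09016088 0.032     ]
(352, 242) [0.52205445 0.02034923 0.032     ]
```

View pics/c2.png

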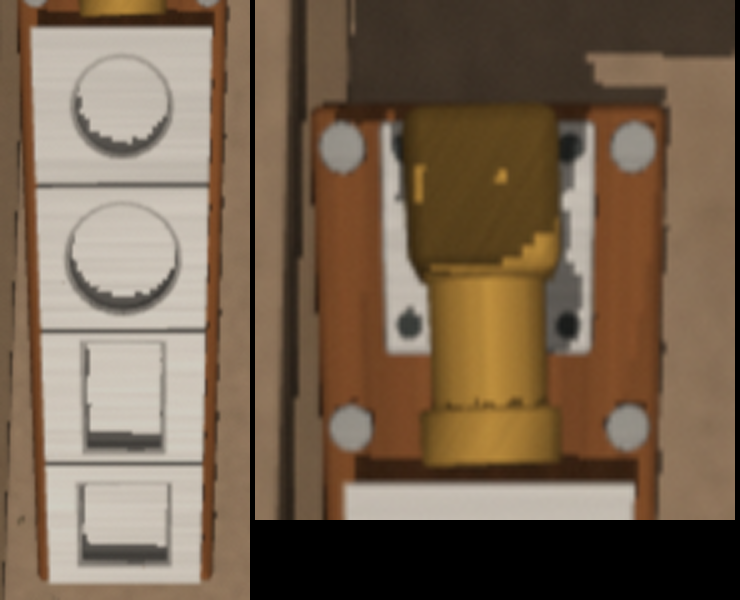

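Run:
```python
from h import *
env.movel([.68,.085,.33])
p,d,c=shot("wrist"); cv2.imwrite("pics/w2.png",p); np.save("pics/w2.npy",d); np.save("pics/w2c.npy",c,allow_pickle=True)
W=cloud(d,c)
print("clip");blobs(W,.07,.12,(.6,.9),(.0,.18),30)
blobs(W,.085,.1,(.6,.9),(.0,.18),10)
u,v=proj([.757,.11,.09],c)[0]; print(u,v); u,v=int(u),int(v); a,b=max(v-75,0),max(u-100,0)
print("crop origin",b,a); cv2.imwrite("pics/c3.png",cv2.resize(p[a:a+150,b:b+200],None,fx=4,fy=4,interpolation=2))
```

```text
clip
px [315.  81.] n 264 mean [0.7806 0.0985 0.093 ] rect c [780.7  98.6] sz [17.8  7.2] ang 30.5
px [279.  99.] n 312 mean [0.7662 0.1242 0.0914] rect c [766.1 124.7] sz [17.9  7.1] ang 29.1
px [346. 215.] n 2785 mean [0.683  0.0677 0.0947] rect c [679.3  67.1] sz [65.3 29.4] ang 6.3
px [315.  81.] n 259 mean [0.7807 0.0985 0.0934] rect c [780.7  98.5] sz [17.7  6.9] ang 29.1
px [278.  99.] n 276 mean [0.7661 0.1245 0.0932] rect c [766.1 124.7] sz [17.8  7.1] ang 29.1
px [346. 216.] n 2635 mean [0.6822 0.0675 0.0953] rect c [679.3  67.2] sz [65.2 29.4] ang 6.1
297.9230996928892 113.7896645059416
crop origin 197 38
```

View pics/c3.png

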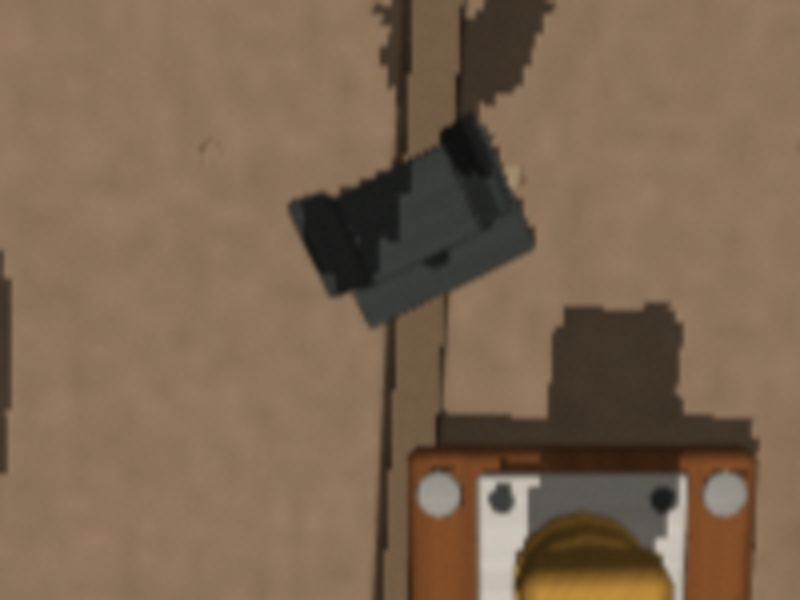

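Run:
```python
from h import *
S=[.6965,.069]; st=np.deg2rad(95.5); en=np.deg2rad(-60.6)
env.reach([*S,.25],down(st)); env.movel([*S,.139],.1,stop_force=15)
print(env.get_state()["tcp_pos"])
env.grip(.02,50); s=env.get_state(); print(s["opening"],s["gripper_force"],s["force"],s["time"])
q=s["qpos"]
n=8
for k in range(1,n+1):
    y=st+(en-st)*k/n
    env.movel([*S,.139-.00087*k/n],.1,rot=down(y)); 
    s=env.get_state(); print(k,s["time"],s["qpos"][6].round(2),s["force"].round(1),s["torque"].round(2),s["opening"].round(4))
```

```text
[0.69691454 0.06924285 0.13992087]
0.029175610133338595 51.23434782028198 [-1.74841961  0.62390885  2.83434146] 8.3Traceback (most recent call last):
  File "<stdin>", line 11, in <module>
AttributeError: 'float' object has no attribute 'round'
```

Run:
```python
from h import *
S=[.6965,.069]; st=np.deg2rad(95.5); en=np.deg2rad(-60.6)
n=8
for k in range(1,n+1):
    y=st+(en-st)*k/n
    env.movel([*S,.139-.00087*k/n],.1,rot=down(y)); 
    s=env.get_state(); print(k,s["time"],s["qpos"][6],np.round(s["force"],1),np.round(s["torque"],2),s["opening"])
env.grip(.06); env.movel([*S,.30]); 
env.reach([.62,.08,.33],down(np.deg2rad(-85.6)))
p,d,c=shot("wrist"); W=cloud(d,c); blobs(W,.07,.12,(.6,.9),(.0,.18),50); cv2.imwrite("pics/w3.png",p)
p,d,c=shot("top"); blobs(cloud(d,c),.034,.05,(.2,.6),(-.45,.0)); print(env.get_state()["time"])
```

```text
1 9.0417 0.5338884576571322 [-1.3  2.3  5.4] [0.36 0.24 0.12] 0.029511328925680456
2 9.5333 0.22152047822988388 [-1.2  3.6  5. ] [ 0.6   0.27 -0.11] 0.029211399282788864
3 10.025 -0.08883436618753611 [0.2 4.  5.6] [ 0.83  0.12 -0.1 ] 0.02960539914506243
4 10.5167 -0.3965323903523663 [-0.3  5.4  8.5] [ 0.87  0.07 -0.08] 0.02940530715451551
5 11.0083 -0.7022847363336728 [1.2 4.9 4.4] [ 1.1  -0.13 -0.1 ] 0.029538015661272943
6 11.5 -1.005763658892196 [1.9 4.7 4.4] [ 1.03 -0.15 -0.1 ] 0.029077995064477367
7 11.9917 -1.3067937222132726 [2.9 5.1 4.2] [ 1.   -0.39 -0.11] 0.029344469721096274
8 12.4833 -1.6055263810711025 [2.7 4.2 4.2] [ 0.95 -0.39 -0.08] 0.029492913041479246
px [277.  11.] n 250 mean [0.7632 0.1229 0.0916] rect c [764.5 123.3] sz [14.2  8.1] ang 32.3
px [336.  95.] n 3493 mean [0.7117 0.0777 0.0943] rect c [711.8  77.5] sz [65.1 30. ] ang 29.9
px [331. 278.] n 205 mean [ 0.5104 -0.0931  0.0402] rect c [510.8 -93.4] sz [35.5 35.2] ang 22.1
px [421. 288.] n 215 mean [ 0.4875 -0.3091  0.0406] rect c [ 487.1 -309.9] sz [38.3 38.2] ang 84.9
px [355. 314.] n 138 mean [ 0.423  -0.15    0.0404] rect c [ 422.6 -149.7] sz [30.8 29.9] ang 25.3
px [417. 329.] n 220 mean [ 0.3895 -0.2973  0.0404] rect c [ 389.  -297.9] sz [30.3 45.4] ang 85.3
14.6917
```

View pics/w3.png

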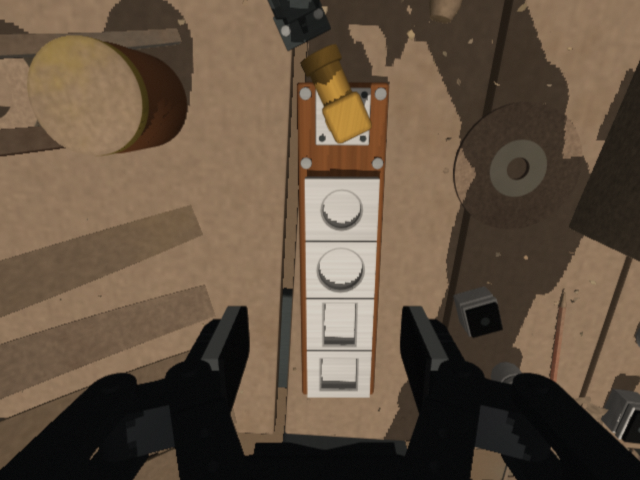

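```bash
cat >> h.py <<'E'
J=np.deg2rad(4.4); C0=np.array([.519,.0555]); ex=np.array([np.cos(J),np.sin(J)]); ey=np.array([-ex[1],ex[0]])
STUB=C0+.178*ex
SEAT={k:STUB-a*ex for k,a in dict(small=.085,big=.147,oblong=.209,square=.271).items()}
def blob(name,xy,lo,hi,r=.05,mn=80):
    p,d,c=shot(name); W=cloud(d,c)
    m=((W[...,2]>lo)&(W[...,2]<hi)&(np.hypot(W[...,0]-xy[0],W[...,1]-xy[1])<r)).astype(np.uint8)
    n,l,s,_=cv2.connectedComponentsWithStats(m,connectivity=4)
    if n<2: return None
    i=1+np.argmax(s[1:,4])
    if s[i,4]<mn: return None
    q=W[l==i]; rc=cv2.minAreaRect(q[:,:2].astype(np.float32)*1000)
    circ=cv2.minEnclosingCircle(q[:,:2].astype(np.float32)*1000)
    return np.array(rc[0])/1000,np.array(rc[1]),rc[2],q[:,2].mean(),np.array(circ[0])/1000
def pick(k,xy,yaw):
    env.grip(.085); env.reach([*xy,.24],down(yaw))
    b=blob("wrist",xy,.034,.05); print("look",b)
    if b is None: return False
    if k in("square","oblong"):
        # flat nearest to the given yaw
        a=b[2]+(90 if (k=="oblong" and b[1][0]>b[1][1]) else 0)
        st=90 if k=="square" else 180
        y0=np.rad2deg(yaw); a=a+st*np.round((y0-a)/st); yaw=np.deg2rad(a); print("yaw",a)
    xy=b[0]
    env.reach([*xy,.15],down(yaw))
    print("hit",env.movel([*xy,.086],.08,stop_force=10)); env.grip(.01,70)
    s=env.get_state(); print("grip",s["opening"],s["gripper_force"],s["tcp_pos"],s["time"])
    env.movel([*xy,.17]); return True
def place(k):
    xy=SEAT[k]; yaw=J-np.pi/2
    env.reach([*xy,.17],down(yaw)); s=env.get_state(); print("held",s["opening"],s["gripper_force"])
    b=blob("wrist",xy,.105,.14,.035); print("in hand",b, "seat",xy, s["tcp_pos"])
    env.movel([*xy,.126],.1); h=env.movel([*xy,.1075],.03,stop_force=12); s=env.get_state(); print("down",h,s["tcp_pos"],s["force"],s["time"])
    return s["tcp_pos"][2]
def release(k):
    s=env.get_state(); env.grip(.06); p=s["tcp_pos"]; env.movel([p[0],p[1],.24])
    print("seated",blob("wrist",SEAT[k],.045,.09,.04),"seat",SEAT[k],env.get_state()["time"])
E
python3 - <<'E'
from h import *
if pick("small",[.4245,-.151],J-np.pi/2): place("small")
E
```

```text
look (array([ 0.42289307, -0.15107353]), array([31.61312675, 32.7271347 ]), 1.930692195892334, np.float64(0.040837406161801544), array([ 0.42185754, -0.15093538]))
hit False
grip 0.03253494984734701 68.73498916625977 [ 0.42305106 -0.15108563  0.08652542] 18.25
held 0.03199446665706916 69.49162602424622
in hand (array([0.61083301, 0.05897279]), array([32.5033989 , 59.60534668]), 10.929868698120117, np.float64(0.12274552241425701), array([0.61665015, 0.0601594 ])) seat [0.61172591 0.06263487] [0.61093774 0.06054112 0.16914272]
down True [0.61162147 0.06260229 0.10862956] [-0.87577708  0.27294918  5.02791404] 21.275
```

Run:
```python
from h import *
release("small")
if pick("big",[.487,-.3095],J-np.pi/2):
    if place("big")<.1115: release("big")
```

```text
seated (array([0.61155786, 0.0616064 ]), array([32.03080368, 32.84415436]), 4.277090549468994, np.float64(0.06169866809002521), array([0.61080054, 0.06177978])) seat [0.61172591 0.06263487] 22.7417
look (array([ 0.51583069, -0.33494864]), array([39.2500267 , 23.49290848]), 55.4120979309082, np.float64(0.04123332426361867), array([ 0.51940497, -0.33714511]))
hit False
grip 0.040359465389649275 70.41074395179749 [ 0.51643129 -0.33574291  0.08704059] 26.5333
held 0.040150183560832005 70.65792918205261
in hand (array([0.55731104, 0.05700459]), array([40.11875153, 65.70103455]), 6.477232933044434, np.float64(0.12336166333068908), array([0.55614087, 0.05687173])) seat [0.54990864 0.05787829] [0.55018754 0.05618081 0.16970202]
down True [0.55043771 0.05803889 0.11882964] [-2.17282874 -1.10498659  8.90148026] 29.7417
```

```bash
sed -i 's/def place(k):/def place(k,off=0):/; s/    xy=SEAT\[k\]; yaw=J-np.pi\/2/    xy=SEAT[k]-off*ex; yaw=J-np.pi\/2/' h.py
python3 - <<'E'
from h import *
p=env.get_state()["tcp_pos"]; env.movel([p[0],p[1],.17])
if place("big",.0071)<.1115: release("big")
E
```

```text
held 0.04016711730756747 70.75927734375
in hand (array([0.54882416, 0.0569542 ]), array([40.26226807, 67.70267487]), 1.9830834865570068, np.float64(0.12272870217992371), array([0.54723663, 0.05689923])) seat [0.54282956 0.05733358] [0.5416298  0.05707998 0.168862  ]
down True [0.54269532 0.05724198 0.1090164 ] [-1.28186043 -0.0714413   5.62197029] 31.7
seated (array([0.54969427, 0.05693934]), array([41.38263702, 40.36075974]), 88.90190887451172, np.float64(0.06234940861677317), array([0.54892975, 0.05684867])) seat [0.54990864 0.05787829] 33.1083
```

```bash
sed -i 's/look/look/; s/b=blob("wrist",xy,.034,.05)/b=blob("wrist",xy,.034,.05,.075)/' h.py
python3 - <<'E'
from h import *
if pick("square",[.5106,-.0935],np.deg2rad(-67)):
    if place("square")<.1115: release("square")
E
```

```text
look (array([ 0.51011411, -0.09398608]), array([35.97016144, 35.97385025]), 22.444997787475586, np.float64(0.040848354285638974), array([ 0.50976572, -0.09424024]))
yaw -67.55500221252441
hit False
grip 0.03498755521662698 70.4325520992279 [ 0.5105128  -0.09399003  0.08651959] 36.1167
held 0.03514687291081088 69.80780124664307
in hand (array([0.42657071, 0.0474994 ]), array([36.37270355, 62.41274643]), 4.874725341796875, np.float64(0.12321800189803395), array([0.43213004, 0.04797353])) seat [0.42627409 0.04836513] [0.42604667 0.04827172 0.16942156]
down True [0.4261347  0.04833162 0.10848028] [-1.90455737 -0.52512118  6.87957305] 38.75
seated (array([0.42632742, 0.04749058]), array([35.8222084 , 36.07249832]), 4.359009265899658, np.float64(0.06188332280643659), array([0.42602045, 0.04734337])) seat [0.42627409 0.04836513] 40.2
```

Run:
```python
from h import *
if pick("oblong",[.389,-.298],np.deg2rad(-95)):
    if place("oblong")<.1115: release("oblong")
```

```text
look (array([ 0.38816412, -0.29918127]), array([29.91387367, 46.01192856]), 86.325927734375, np.float64(0.040734789395675285), array([ 0.38785953, -0.29933524]))
yaw -93.674072265625
hit False
grip 0.029085141140131457 69.59797024726868 [ 0.38845636 -0.29933904  0.08644989] 43.8833
held 0.028914476290907005 69.08575057983398
in hand (array([0.48811835, 0.05066243]), array([46.62116623, 56.400383  ]), 3.6813104152679443, np.float64(0.12351318635066484), array([0.48973386, 0.05103337])) seat [0.48809136 0.05312171] [0.48803865 0.05145447 0.16957445]
down True [0.48789605 0.05305361 0.10842918] [-0.64665688 -0.36523182  6.36543131] 47.1833
seated (array([0.48768457, 0.05222897]), array([46.06508255, 30.00196266]), 4.442590713500977, np.float64(0.06212170817365329), array([0.48744858, 0.0524476 ])) seat [0.48809136 0.05312171] 48.675
```

Run:
```python
from h import *
env.grip(.085); 
env.movel([.4877,.052,.34]); env.reach([.6,-.315,.40],down(np.deg2rad(-10.8)))
p,d,c=shot("wrist"); cv2.imwrite("pics/w4.png",p)
blobs(cloud(d,c),.162,.18,(.4,.9),(-.6,.0),100); print(env.get_state()["qpos"],env.get_state()["time"])
```

```text
px [350. 184.] n 27312 mean [ 0.6232 -0.2959  0.1694] rect c [ 619.7 -315.4] sz [280.6  60.2] ang 79.1
px [507. 199.] n 10936 mean [ 0.7416 -0.3264  0.1677] rect c [ 741.8 -330.3] sz [170.9  47. ] ang 70.4
px [515. 348.] n 2392 mean [ 0.7402 -0.4542  0.1766] rect c [ 742.4 -460.8] sz [31.4 70.9] ang 31.0
[ 0.87259297  0.51275124 -0.73671419  1.38944481  0.34241753  1.36949618
 -0.05443746] 51.5167
```

View pics/w4.png

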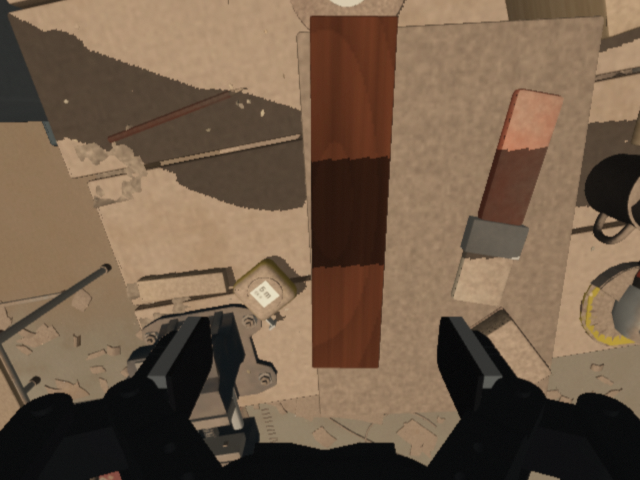

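Run:
```python
from h import *
y=np.deg2rad(-10.9); xy=[.6197,-.3154]
env.reach([*xy,.28],down(y)); env.grip(.071)
env.movel([*xy,.245],.1,stop_force=8); h=env.movel([*xy,.224],.03,stop_force=8); s=env.get_state(); print(h,s["tcp_pos"],s["force"])
z=s["tcp_pos"][2]+.002
env.movel([*xy,z],.03); env.grip(.04,90); s=env.get_state(); print(s["opening"],s["gripper_force"],s["force"],s["tcp_pos"])
if s["opening"]>.055:
    env.movel([*xy,z+.05],.08); s=env.get_state(); print(s["opening"],s["gripper_force"],s["tcp_pos"],s["time"])
    p,d,c=shot("wrist"); cv2.imwrite("pics/w5.png",p); blobs(cloud(d,c),.20,.24,(.4,.9),(-.6,.0),100)
```

```text
False [ 0.61982476 -0.31539077  0.22413348] [1.22548979 0.03549326 0.27037413]
0.05737035789717632 96.73795223236084 [-0.84662093 -0.28885371  5.21749467] [ 0.62005055 -0.31535318  0.22713557]
0.057471551538223024 95.92416644096375 [ 0.61941978 -0.31541207  0.27579778] 55.0167
px [324. 215.] n 82577 mean [ 0.6275 -0.2736  0.2185] rect c [ 624.5 -288.4] sz [165.6  85.1] ang 79.6
```

Run:
```python
from h import *
y0=np.deg2rad(-10.9); y1=J-np.pi/2; a=np.array([.6197,-.3154,.276]); b=np.array([*C0,.24])
for k in range(1,4): env.movel(a+(b-a)*k/3,.15,rot=down(y0+(y1-y0)*k/3))
s=env.get_state(); print(s["opening"],s["gripper_force"],s["tcp_pos"],s["time"])
p,d,c=shot("wrist"); W=cloud(d,c)
q=W[(W[...,2]>.16)&(W[...,2]<.21)&(W[...,0]>C0[0]+.035)&(abs(W[...,1]-.06)<.06)]; print(len(q),q.min(0),q.max(0),q.mean(0),np.polyfit(q[:,0],q[:,2],1))
r=cv2.minAreaRect(q[:,:2].astype(np.float32)*1000);print(r)
p,d,c=shot("top"); blobs(cloud(d,c),.16,.21,(.3,.72),(-.05,.16),50)
```

```text
0.05714958904771531 95.91809034347534 [0.5193381  0.05444231 0.23997246] 58.0917
47844 [0.55400189 0.02640297 0.17907957] [0.6315605  0.09185803 0.18482151] [0.59530663 0.05920809 0.18225364] [0.00067732 0.18185043]
((590.88330078125, 59.20389938354492), (77.81587982177734, 60.79856491088867), 4.009624004364014)
px [265. 221.] n 739 mean [0.6278 0.0565 0.181 ] rect c [608.4  60.6] sz [104.4  60.1] ang 4.5
```

Run:
```python
from h import *
env.movel([*C0,.15],.1); h=env.movel([*C0,.130],.02,stop_force=6); s=env.get_state(); print(h,s["tcp_pos"],s["force"],s["opening"])
env.dwell(.3); env.grip(.071); env.movel([*C0,.20],.1); env.grip(.085)
env.movel([*C0,.36]); env.dwell(.3)
p,d,c=shot("wrist"); cv2.imwrite("pics/w6.png",p); W=cloud(d,c); blobs(W,.06,.12,(.3,.85),(-.05,.16),50)
p,d,c=shot("top"); blobs(cloud(d,c),.06,.12,(.3,.85),(-.05,.16),50); print(C0,env.get_state()["time"])
```

```text
True [0.51894045 0.05547419 0.13564456] [-1.33345833 -0.47469912  5.56220205] 0.057665622050083604
px [322.   2.] n 116 mean [0.6803 0.0692 0.0738] rect c [681.2  69.1] sz [ 7.4 18.9] ang 3.0
px [325. 179.] n 20281 mean [0.5366 0.0561 0.078 ] rect c [519.5  54.8] sz [278.7  60.2] ang 4.4
px [247. 167.] n 122 mean [0.7735 0.1118 0.0772] rect c [773.7 112.1] sz [18.9 36.6] ang 29.3
px [260. 192.] n 340 mean [0.7096 0.0766 0.0924] rect c [712.1  78.1] sz [65.8 29.6] ang 30.4
px [272. 231.] n 579 mean [0.6188 0.0498 0.0768] rect c [614.3  42.3] sz [117.3  48.2] ang 26.0
px [281. 281.] n 58 mean [0.5007 0.0269 0.0761] rect c [494.8  25.6] sz [49.4 10.3] ang 13.5
[0.519  0.0555] 63.2667
```

View pics/w6.png

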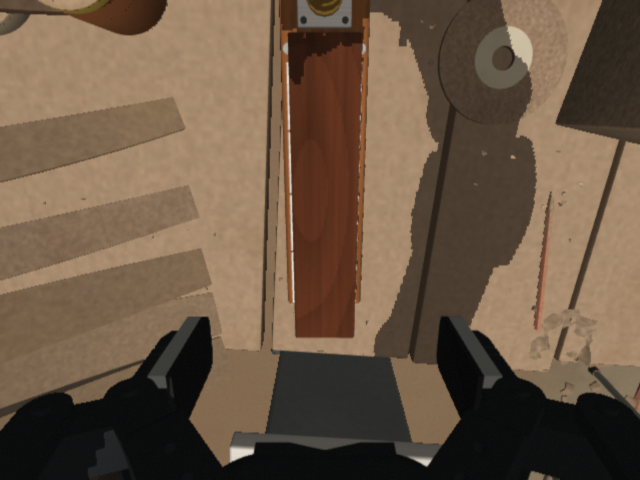

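The blank is centred on the row: it runs from about (325,30) to (325,338) px, and its top is level at 0.078 m. The elbow is at 30°, pointing at the clip, whose direction is 29°.

```bash
python3 -c "
from cell import job
print(job.job_done())"
```

```text
the job is handed in; nothing more can be done
None
```

The job is handed in at about 63 s on the robot's clock: all four pods measured fully home in their own seats, the elbow points within about 1° of the hose clip, the blank lies level and centred over the pods, and the shellac jar was never touched; the hand-in call returned no verdict.

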